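# Put the kiln-wash brush and the spatula away in the tool tray

## Task

Put away two tools in the shallow grey tray: lay the wide flat brush in the long wide compartment and the short spatula in the wide compartment that is a little shorter. Each must lie flat on the compartment's floor, along its length (either end first), wholly inside its walls. Lay them down rather than dropping them, and leave the slim brush, the marker, the jars and everything else where they are.

Things in the scene. Friction and masses are not known exactly. Their poses are not given: they have to be found in the camera images.
- brush_center (a point): centre, half-way up (8 mm above its underside), of the wide flat brush lying on the table: 200 mm long, 16 mm thick, about 60 g. Wooden handle 18 mm wide, 14 mm thick; the steel ferrule and pale bristles at the other end are 44 mm wide. x runs along the brush from handle to bristles, z up. This point is on the handle, 25 mm before the ferrule, near the balance point: grip here, fingers either side across y.
- spatula_center (a point): centre, half-way up (8 mm above its underside), of the short spatula lying on the table: 150 mm long, about 80 g. Wooden handle 20 mm wide, 16 mm thick; flat steel blade 50 mm wide, 52 mm long, 3 mm thick, low at the other end. x runs along the spatula from handle to blade, z up. This point is on the handle, 18 mm before the blade's neck, near the balance point: grip here, fingers either side across y.
- long_slot (a point): centre of the floor of the tray's long wide compartment (empty, 230 x 80 mm inside, for the brush). x along its length, y across, z up. The tray is fixed, plastic with a grey floor and white walls, 238 x 216 mm outside; its floor is 4 mm above the table and its walls rise 12 mm above that floor, 4 mm thick. The tray may lie at any yaw.
- short_slot (a point): centre of the floor of the tray's shorter wide compartment (empty, 180 x 80 mm inside, for the spatula), along the opposite side of the tray, with a small empty 46 x 80 mm pocket beyond one end. x along its length, y across, z up; same floor and walls. Between the two wide compartments runs a narrow one, 40 mm wide, holding the marker.
- slim_brush: slim brush, 140 mm long, 8 mm thick, thin wooden handle, lying beside the two tools: leave it. Origin 10 mm from mid-length, on its underside; x along it.
- marker: marker pen, 130 mm long, 11 mm thick, lying in the narrow middle compartment of the tray: leave it. Origin at mid-length, underside.
- big_jar: lidded green glass jar, 84 mm across, 95 mm tall, standing beyond the tools: leave it. Origin under its centre.
- small_jar: lidded green glass jar, 60 mm across, 80 mm tall, standing beyond the tools: leave it. Origin under its centre.
- glue_bottle: grey bottle, 44 mm across, 110 mm tall, standing beyond the tools: leave it. Origin under its centre.
- glass_strip: flat orange glass strip, 120 x 30 x 5 mm, lying beyond the tools: leave it. Origin under its centre, length along y.
- nippers: hand nippers, about 145 mm long, 14 mm thick, lying at the left end of the row of tools: leave them. Origin near the pivot, underside.
Things that resemble listed ones, but are neither listed nor needed, are in the scene too. Leave any blue or purple look-alike of the part that bears brush_center alone.

How it is judged:
By the outcome, as a careful person would: the job done as asked, in the order asked, and still so for the second after the job is handed in, with the robot touching nothing.
It also fails if it takes over 51 s, if anything falls off the work surface, if the arm or the gripper's body presses on something with over 40 N, if the wrist force passes 120 N, or if a joint passes its speed limit or range.

## Robot

A 6-joint arm with a two-finger parallel gripper is mounted at the origin on the work surface. World frame = base frame: x ahead of the robot, y to its left, z up, the work surface at z = 0. Lengths are in m, angles in rad, forces in N, time in s.
With the tool pointing down it reaches from about 0.35 to 0.975 m from the base axis. Payload 4.9 kg.
Tool frame: the origin (TCP) lies midway between the tips of the shut fingers; the grasp point (between the pads) lies 19 mm behind it; z points along the fingers, y is the direction in which the jaws open and shut (so a half turn about z gives the same grasp; the last joint's range is limited). The gripper opens to 85 mm and grips with 20 to 120 N. Pads are 22 mm wide; open, the fingers measure 114 mm over their backs; the gripper's body (76 mm by 85 mm) begins 54 mm behind the grasp point. The pads swing forward as they close: fully open they stand 13 mm farther back than shut.
Start: joints at [1.148, 0.053, 1.613, -0, 1.476, -0.119], TCP at [0.187, 0.596, 0.231] pointing down, gripper open.
Joint ranges: [-3.01, 3.01], [-1.01, 2.22], [0.06, 2.58], [-1.02, 4.17], [0.09, 2.62], [-3.14, 3.14]. Speed limits (rad/s): [2.57, 2.57, 3.14, 3.14, 3.14, 3.14].

## Interface

Orientations are given as a rotation vector (axis times angle).
In Python, from station import ctrl gives the robot as it stands.
- The arm moves only by the tool play_rows, never from a script. Its argument "motion" is a list that holds one entry, the list of rows, each a list of 7 numbers: the closure, from -1 (fully open) to 1 (shut), then the shift along the tool's x, y, z in cm, then the turn, a rotation vector about the tool's x, y, z in degrees. A call has 1 to 20 rows; each row is the pose to reach, as a shift and turn from the pose measured when the call began, along the tool's axes at that moment; what a row does not reach only later rows make up. A row lasts 1/8 s, in which the tool goes at most 62.5 mm and 10.7 degrees, less where a joint would pass 70% of its speed; a pose out of reach is approached as far as the arm can. A call with a gripper value outside its range is refused whole. The fingers move at their own pace and stop on an object; "newtons" is the grip in N (left out, the last holds). Time passes only in rows, so rows that repeat a pose let the fingers close. It gives the time, the measured TCP pose, the force and the opening at its end, in the units of the state.
- ctrl.get_obs(): the state, without advancing time (a new reading comes with each control period).
- ctrl.get_image(name): name is "scene" or "top" or "wrist"; returns a dict with "color" (480x640x3 uint8, red, green, blue), "mtx" (3x3 intrinsics, pixels), "T" (4x4, takes a point from camera to world coordinates). Camera axes: x right, y up, looking along -z (the intrinsics and any distortion apply to the point x, -y, -z); pixel columns grow to the right and rows downward; lengths in m; the calibration is good to about 2 mm. A picture is of the moment at which its call begins. There is no depth.
- ctrl.finish_job(): hands the job in, once; it reports no verdict.
The state is a dict: "t": time; "q": joint angles; "dq": joint speeds; "effort": joint torques, N m; "tool_pos": TCP position; "tool_rot": TCP orientation; "contact_force": force on the tool from outside, world axes, zero at the start; "wrist_torque": the same for the moment, N m; "opening": finger opening in m.
Only numpy, scipy, OpenCV 4.12 (cv2) and the standard library are available. Lean on these libraries where they do the work, as an engineer would, in place of code of your own. Each camera call takes 0.05 s, during which the arm holds its last target.

## Working session

There is one attempt and no reset: what is moved stays moved. The work goes in short steps, Python scripts to look and compute and a tool call to move; the robot and the scene stay as the last step left them, time stands still between calls to the robot, and variables do not carry over. Pictures are saved under pics/ and viewed, and the job is handed in when it is done.

Besides the shell and the picture viewer there is one more tool, called after "Call:" by a JSON object that holds its "method" and its "body". play_rows: Moves the arm, as the interface text tells. Its arguments: {"type":"object","properties":{"motion":{"type":"array"},"newtons":{"type":"number"}},"required":["motion"]}

```bash
mkdir -p pics; ls
python3 - <<'E'
from station import ctrl
import cv2,numpy as np
for n in ["scene","top","wrist"]:
    im=ctrl.get_image(n); cv2.imwrite(f"pics/{n}0.png",im["color"][:,:,::-1]); np.savez(f"pics/{n}0.npz",**im)
    print(n,im["mtx"].round(1).tolist(),im["T"].round(3).tolist(),[k for k in im])
print(ctrl.get_obs())
E
```

```text
pics
scene [[434.7, 0.0, 323.5], [0.0, 434.7, 246.3], [0.0, 0.0, 1.0]] [[0.512, -0.725, 0.461, 0.995], [0.859, 0.422, -0.291, -0.256], [0.017, 0.545, 0.838, 0.915], [0.0, 0.0, 0.0, 1.0]] ['color', 'mtx', 'T']
top [[612.1, 0.0, 318.3], [0.0, 612.1, 236.1], [0.0, 0.0, 1.0]] [[-0.063, 0.975, -0.213, 0.25], [-0.998, -0.061, 0.013, 0.067], [0.0, 0.214, 0.977, 1.256], [0.0, 0.0, 0.0, 1.0]] ['color', 'mtx', 'T']
wrist [[350.3, 0.0, 316.0], [0.0, 350.3, 240.4], [0.0, 0.0, 1.0]] [[0.298, -0.919, -0.258, 0.121], [0.954, 0.287, 0.082, 0.616], [-0.001, -0.271, 0.963, 0.373], [0.0, 0.0, 0.0, 1.0]] ['color', 'mtx', 'T']
{'t': 0.15, 'q': array([ 1.14798935e+00,  5.32514892e-02,  1.61397954e+00, -2.13573156e-05,
        1.47599491e+00, -1.18975491e-01]), 'dq': array([-3.08346549e-04, -1.55402118e-03, -4.19580960e-03, -3.77324159e-04,
        1.70649358e-04,  4.29679107e-05]), 'effort': array([-2.84951202e-04, -3.94242489e+01, -3.70720983e+01, -1.08266993e-04,
        4.66924263e-03,  8.25474473e-06]), 'tool_pos': array([0.18677629, 0.59592968, 0.23031618]), 'tool_rot': array([-4.75357421e-01, -3.10499861e+00,  2.48060058e-03]), 'contact_force': array([-0.12893794,  0.5687247 , -0.84553592]), 'wrist_torque': array([-0.01765504,  0.00827615,  0.0412121 ]), 'opening': 0.08528094511354205}
```

View pics/top0.png

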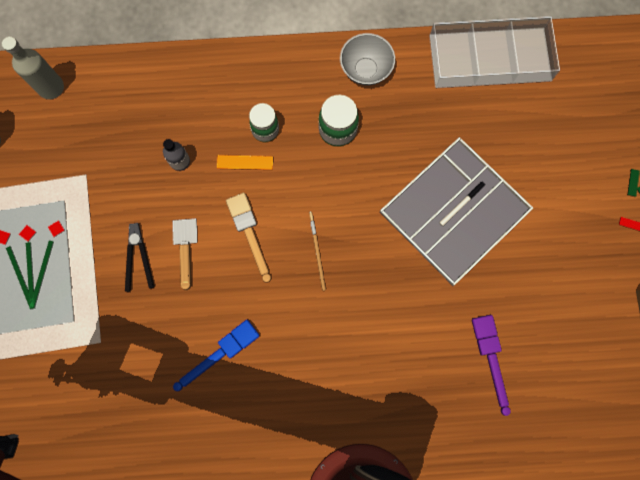

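View pics/scene0.png

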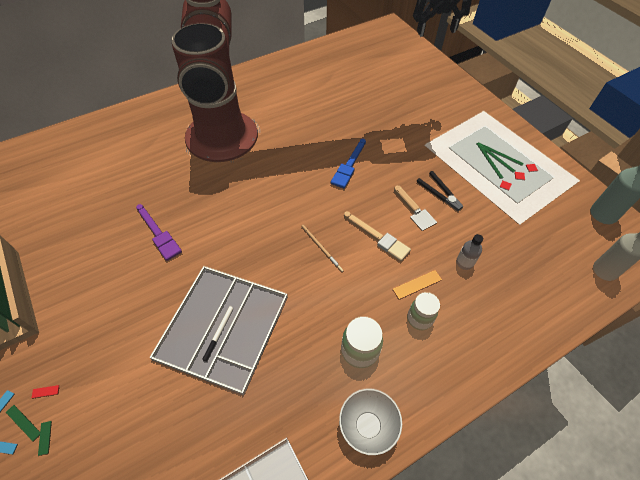

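View pics/wrist0.png

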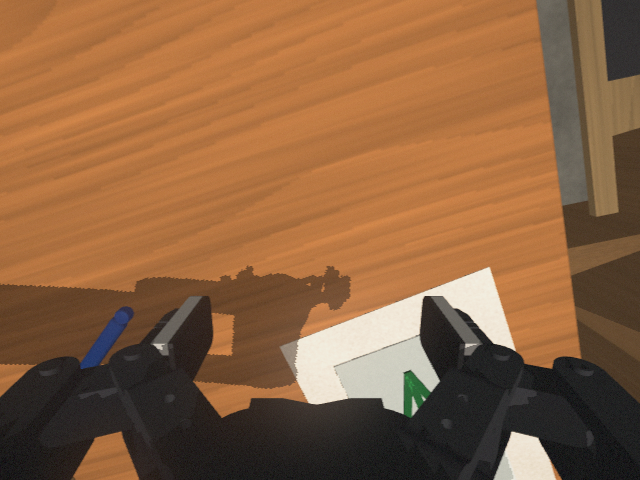

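Top view shows the following:
- The wooden wide brush is at about (250,238), the spatula at (185,252) and the slim brush at (317,250).
- The tray spans corners (459,139), (532,208), (455,283) and (382,211). The short slot with its pocket is at upper-left and the long slot at lower-right.
- There are three brush candidates: wooden (250,238), blue (217,355) and purple (490,362). Only the wooden one fits (wooden handle, steel ferrule, pale bristles). The clear bin at (495,50) isn't the grey tray.

Next I'll measure and take enlarged crops.

```bash
cat > h.py <<'E'
import numpy as np,cv2
def load(n): return dict(np.load(f"pics/{n}.npz"))
def ray(im,uv,z):
    uv=np.atleast_2d(np.array(uv,float)); K=im["mtx"];T=im["T"]
    d=np.c_[(uv[:,0]-K[0,2])/K[0,0],-(uv[:,1]-K[1,2])/K[1,1],-np.ones(len(uv))]@T[:3,:3].T
    o=T[:3,3]; return o+d*((z-o[2])/d[:,2])[:,None]
def proj(im,P):
    P=np.atleast_2d(P);K=im["mtx"];T=im["T"];c=(P-T[:3,3])@T[:3,:3]
    return np.c_[K[0,0]*c[:,0]/-c[:,2]+K[0,2],K[1,1]*-c[:,1]/-c[:,2]+K[1,2]]
E
python3 - <<'E'
from h import *
for n,rs in [("top0",[(150,180,150,120),(370,130,180,160)]),("scene0",[(330,170,140,105),(140,255,160,145)])]:
    im=load(n)["color"][:,:,::-1]
    cs=[cv2.resize(im[y:y+h,x:x+w],(400,300),interpolation=cv2.INTER_CUBIC) for x,y,w,h in rs]
    cv2.imwrite(f"pics/{n}_crop.png",np.hstack(cs))
E
```

```text
(no output)
```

View pics/top0_crop.png

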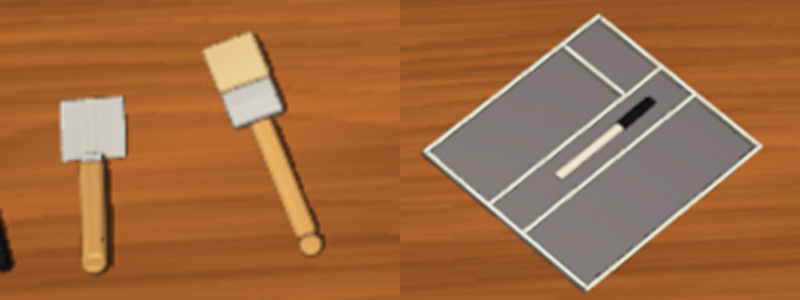

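View pics/scene0_crop.png

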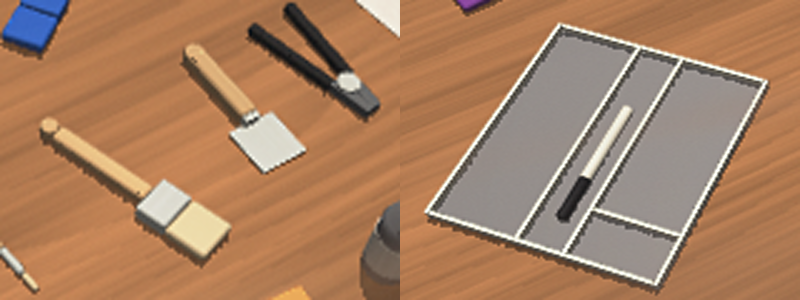

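Crops confirm it: wooden brush with steel ferrule and pale bristles, spatula beside it; long slot on the lower-right side of the tray, short slot and pocket upper-left (top view). Now the measurements by colour masks.

Run:
```python
from h import *
regs={"top0":{"brush":(215,185,70,105),"spat":(165,212,40,85),"tray":(375,132,165,158)},
"scene0":{"brush":(338,205,78,62),"spat":(388,180,52,55),"tray":(145,260,150,140)}}
for n in regs:
    im=load(n); c=im["color"]; lab=cv2.cvtColor(c,cv2.COLOR_RGB2LAB).astype(int); hsv=cv2.cvtColor(c,cv2.COLOR_RGB2HSV).astype(int)
    vis=c.copy()
    for k,(x,y,w,h) in regs[n].items():
        sub=c[y:y+h,x:x+w].astype(int); S=hsv[y:y+h,x:x+w,1];
        if k=="tray": m=(S<70)|(sub.max(2)<70)
        else: m=(sub[:,:,1]>132)|((S<60)&(sub.max(2)>120))
        m=m.astype(np.uint8); m=cv2.morphologyEx(m,cv2.MORPH_OPEN,np.ones((2,2)))
        cn=max(cv2.findContours(m,cv2.RETR_EXTERNAL,cv2.CHAIN_APPROX_NONE)[0],key=cv2.contourArea)+[x,y]
        cv2.drawContours(vis,[cn],-1,(255,0,255),1)
        zt={"brush":.012,"spat":.008,"tray":.016}[k]
        P=ray(im,cn[:,0],zt)[:,:2]
        if k=="tray":
            (cx,cy),(a,b),ang=cv2.minAreaRect((P*1000).astype(np.float32)); print(n,k,cx,cy,a,b,ang)
            box=cv2.boxPoints(((cx,cy),(a,b),ang)); print(box.round(0).tolist())
        else:
            mm=np.zeros(c.shape[:2],np.uint8); cv2.drawContours(mm,[cn],-1,1,-1); ys,xs=np.nonzero(mm)
            Q=ray(im,np.c_[xs,ys],zt)[:,:2]
            mu,ev=Q.mean(0),np.linalg.eigh(np.cov(Q.T))[1][:,1]
            t=(Q-mu)@ev; s=(Q-mu)@np.array([-ev[1],ev[0]]); 
            # x dir toward wide end
            wl=np.ptp(s[t<t.min()+.03]); wh=np.ptp(s[t>t.max()-.03])
            if wl>wh: t=-t;ev=-ev;s=-s
            print(n,k,"mu",mu.round(4),"yaw",np.degrees(np.arctan2(ev[1],ev[0])).round(1),"len",np.ptp(t).round(4))
            for lo in np.arange(0,.2,.02):
                q=(t-t.min()>=lo)&(t-t.min()<lo+.02)
                if q.any(): print("  ",round(lo,2),Q[q].mean(0).round(4),np.ptp(s[q]).round(3))
            print("  ends",(mu+ev*t.min()).round(4),(mu+ev*t.max()).round(4))
    cv2.imwrite(f"pics/{n}_vis.png",vis[:,:,::-1])
```

```text
top0 brush mu [0.5543 0.1983] yaw 18.1 len 0.1777
   0.0 [0.459  0.1672] 0.014
   0.02 [0.4776 0.1734] 0.014
   0.04 [0.4966 0.1795] 0.014
   0.06 [0.5158 0.1856] 0.015
   0.08 [0.5349 0.1921] 0.015
   0.1 [0.5553 0.1983] 0.041
   0.12 [0.5729 0.2043] 0.042
   0.14 [0.5919 0.2105] 0.042
   0.16 [0.6095 0.2164] 0.042
  ends [0.4493 0.164 ] [0.6183 0.2191]
top0 spat mu [0.5232 0.3276] yaw -1.2 len 0.1472
   0.0 [0.4391 0.3284] 0.014
   0.02 [0.4592 0.3289] 0.012
   0.04 [0.479  0.3286] 0.012
   0.06 [0.4992 0.3292] 0.015
   0.08 [0.5221 0.3288] 0.048
   0.1 [0.5391 0.3264] 0.048
   0.12 [0.5591 0.3276] 0.05
   0.14 [0.5723 0.3254] 0.048
  ends [0.4291 0.3295] [0.5763 0.3266]
top0 tray 558.4166259765625 -243.2836151123047 215.9463348388672 241.0042266845703 39.617156982421875
[[398.0, -219.0], [552.0, -405.0], [718.0, -267.0], [565.0, -82.0]]
scene0 brush mu [0.5574 0.205 ] yaw 20.9 len 0.1959
   0.0 [0.4454 0.164 ] 0.015
   0.02 [0.4657 0.171 ] 0.016
   0.04 [0.4847 0.1773] 0.016
   0.06 [0.5034 0.1831] 0.017
   0.08 [0.5222 0.1897] 0.017
   0.1 [0.5411 0.197 ] 0.019
   0.12 [0.5603 0.2034] 0.044
   0.14 [0.5786 0.2132] 0.067
   0.16 [0.5935 0.2259] 0.094
   0.18 [0.6158 0.2197] 0.044
  ends [0.4377 0.1593] [0.6207 0.2292]
scene0 spat mu [0.529  0.3248] yaw -5.5 len 0.1579
   0.0 [0.4385 0.3352] 0.017
   0.02 [0.4588 0.3341] 0.017
   0.04 [0.4781 0.3347] 0.019
   0.06 [0.4987 0.3354] 0.018
   0.08 [0.5191 0.3323] 0.039
   0.1 [0.5363 0.309 ] 0.108
   0.12 [0.5582 0.3283] 0.053
   0.14 [0.5759 0.3275] 0.051
  ends [0.4281 0.3344] [0.5853 0.3194]
scene0 tray 567.7381591796875 -242.07553100585938 219.25332641601562 240.11627197265625 39.5234260559082
[[407.0, -219.0], [560.0, -404.0], [729.0, -265.0], [576.0, -80.0]]
```

View pics/top0_vis.png

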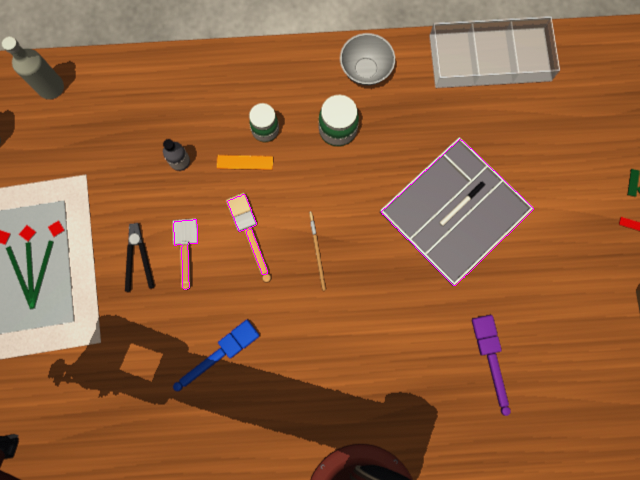

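View pics/scene0_vis.png

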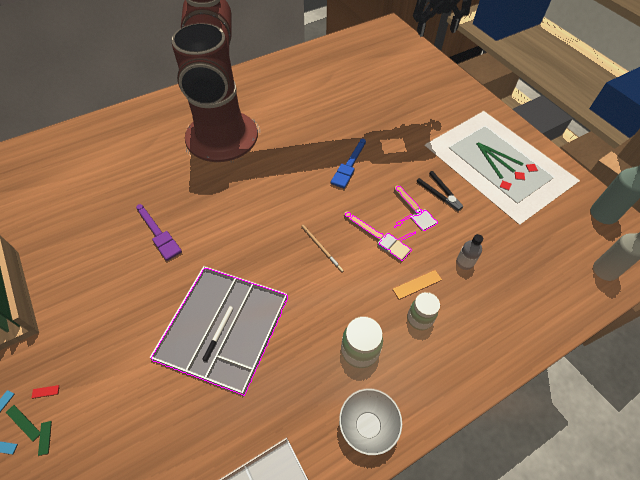

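```bash
cat >> h.py <<'E'
from scipy.spatial.transform import Rotation as R
def delta(obs,pos,jawyaw):
    """shift cm / turn deg in tool axes to reach TCP pos with tool y (jaws) at world yaw jawyaw deg (mod 180, nearest)"""
    R0=R.from_rotvec(obs["tool_rot"]).as_matrix()
    cur=np.degrees(np.arctan2(R0[1,1],R0[0,1])); out=[]
    for k in (-180,0,180,360):
        a=np.radians(jawyaw+k); y=np.array([np.cos(a),np.sin(a),0]); z=np.array([0,0,-1.]); x=np.cross(y,z)
        rv=R.from_matrix(R0.T@np.c_[x,y,z]).as_rotvec(degrees=True); out.append(rv)
    rv=min(out,key=lambda r:np.linalg.norm(r))
    return (R0.T@(np.array(pos)-obs["tool_pos"])*100).round(2), rv.round(1), round(cur,1)
E
python3 - <<'E'
from h import *
from station import ctrl
t=load("top0"); s=load("scene0")
T=lambda x,y:(150+x/2.667,180+y/2.5); S=lambda x,y:(330+x/2.857,170+y/2.857)
print("ferrule start top",ray(t,T(258,120),.008),"scene",ray(s,S(142,193),.008))
print("brush handle end top",ray(t,T(311,250),.008),"scene",ray(s,S(41,123),.008))
print("bristle end top",ray(t,T(228,43),.014),"scene",ray(s,S(215,246),.005))
print("neck top",ray(t,T(92,158),.008),"scene",ray(s,S(247,116),.008))
print("spat handle end top",ray(t,T(94,270),.008),"scene",ray(s,S(190,47),.008))
print("blade end top",ray(t,T(92,98),.003),"scene",ray(s,S(287,160),.003))
print(delta(ctrl.get_obs(),[0.47,0.25,0.25],97))
E
```

```text
ferrule start top [[0.54945865 0.19837341 0.008     ]] scene [[0.54505013 0.19576676 0.008     ]]
brush handle end top [[0.43728128 0.16177635 0.008     ]] scene [[0.43438424 0.15996049 0.008     ]]
bristle end top [[0.61605917 0.21886519 0.014     ]] scene [[0.62098972 0.22020041 0.005     ]]
neck top [[0.52512025 0.32887818 0.008     ]] scene [[0.52317459 0.32927994 0.008     ]]
spat handle end top [[0.43123228 0.32885382 0.008     ]] scene [[0.42878319 0.33295979 0.008     ]]
blade end top [[0.57791646 0.32909543 0.003     ]] scene [[0.57915328 0.33316998 0.003     ]]
(array([-37.37, -24.54,  -1.93]), array([ -0.1,  -0. , -24.4]), np.float64(72.6))
```

Run:
```python
from h import *
from station import ctrl
print(delta(ctrl.get_obs(),[0.522,0.189,0.2],108))
print(delta(ctrl.get_obs(),[0.522,0.189,0.2],-72))
```

```text
(array([-44.16, -28.8 ,   3.07]), array([ -0.1,  -0. , -35.4]), np.float64(72.6))
(array([-44.16, -28.8 ,   3.07]), array([ -0.1,  -0. , -35.4]), np.float64(72.6))
```

Call:
{"method": "play_rows", "body": {"motion": [[[-1, -2, -1.3, 0, 0, 0, -2], [-1, -6, -4, 0.3, 0, 0, -6], [-1, -11, -7.2, 0.7, 0, 0, -10], [-1, -16, -10.4, 1.1, 0, 0, -14], [-1, -21, -13.7, 1.5, 0, 0, -18], [-1, -26, -17, 1.9, 0, 0, -22], [-1, -31, -20.2, 2.3, 0, 0, -26], [-1, -36, -23.5, 2.7, 0, 0, -30], [-1, -40, -26, 2.9, 0, 0, -33], [-1, -43, -28, 3, 0, 0, -35], [-1, -44.2, -28.8, 3.1, 0, 0, -35.4], [-1, -44.2, -28.8, 3.1, 0, 0, -35.4], [-1, -44.2, -28.8, 3.1, 0, 0, -35.4]]], "newtons": 40}}

```text
t: 1.78
tool_pos: [0.5217, 0.1898, 0.1996]
tool_rot: [0.493, -3.101, 0.001]
contact_force: [-0.0, 0.7, -0.2]
opening: 0.0856
```

Run:
```python
from h import *
from station import ctrl
im=ctrl.get_image("wrist"); np.savez("pics/wrist1.npz",**im)
v=im["color"].copy()
for p in proj(im,[[.523,.189,.008],[.547,.197,.008],[.502,.33,.008]]): cv2.circle(v,tuple(int(a) for a in p),4,(0,0,255),1)
cv2.imwrite("pics/wrist1.png",v[:,:,::-1])
o=ctrl.get_obs();print(o["t"],o["tool_pos"],o["tool_rot"],o["q"],o["opening"])
```

```text
1.825 [0.52166596 0.18988409 0.19967508] [ 4.93220874e-01 -3.10153397e+00  1.58424055e-03] [ 2.15509220e-01 -9.14863481e-02  1.80833495e+00 -9.54487345e-04
  1.42588655e+00 -1.67055729e+00] 0.0853625317017834
```

View pics/wrist1.png

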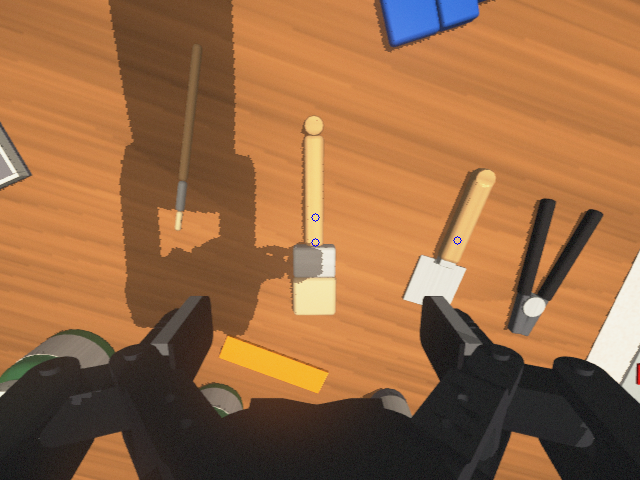

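Wrist view: brush handle end at (314,125), ferrule edge at (314,245); my predicted grip point (315,217) and ferrule edge (315,242) fall on it. Yaw check, then descend.

Run:
```python
from h import *
from station import ctrl
im=load("wrist1")
a,b,f=ray(im,[(314,130),(314.5,310),(314.5,245)],.01)
d=b-a; y=np.degrees(np.arctan2(d[1],d[0])); print(a,b,f,y)
s=ray(im,[(485,180),(441,265),(434,283)],.008);print(s,np.degrees(np.arctan2(*(s[1]-s[0])[1::-1])))
u=d[:2]/np.hypot(*d[:2]); g=f[:2]-.025*u; print(g)
o=ctrl.get_obs()
print(delta(o,[*g,.06],y+90),delta(o,[*g,.004],y+90))
```

```text
[0.44677516 0.16253833 0.01      ] [0.61692748 0.21840794 0.01      ] [0.54975707 0.19654031 0.01      ] 18.177622109501215
[[0.43940033 0.32999578 0.008     ]
 [0.53062515 0.32470107 0.008     ]
 [0.55085336 0.32574231 0.008     ]] -3.321729303374984
[0.52600472 0.18874121]
(array([-0.39, -0.23, 13.97]), array([-0. , -0.1, -0.1]), np.float64(108.1)) (array([-0.4 , -0.23, 19.57]), array([-0. , -0.1, -0.1]), np.float64(108.1))
```

Call:
{"method": "play_rows", "body": {"motion": [[[-1, -0.3, -0.1, 4, 0, 0, 0], [-1, -0.3, -0.1, 9, 0, 0, 0], [-0.6, -0.3, -0.1, 13.5, 0, 0, 0], [-0.3, -0.3, -0.1, 17, 0, 0, 0], [-0.1, -0.3, -0.1, 19, 0, 0, 0], [0, -0.3, -0.1, 19.5, 0, 0, 0], [0.2, -0.3, -0.1, 19.5, 0, 0, 0], [0.5, -0.3, -0.1, 19.5, 0, 0, 0], [0.8, -0.3, -0.1, 19.5, 0, 0, 0], [1, -0.3, -0.1, 19.5, 0, 0, 0], [1, -0.3, -0.1, 19.5, 0, 0, 0], [1, -0.3, -0.1, 19.5, 0, 0, 0]]], "newtons": 40}}

```text
t: 3.32
tool_pos: [0.5262, 0.19, 0.0066]
tool_rot: [-0.493, 3.101, -0.001]
contact_force: [-0.4, 0.4, 6.3]
opening: 0.0166
```

Call:
{"method": "play_rows", "body": {"motion": [[[1, 0, 0, -1, 0, 0, 0], [1, 0, 0, -3, 0, 0, 0], [1, 0, 0, -6, 0, 0, 0], [1, 0, 0, -10, 0, 0, 0], [1, 0, 0, -12, 0, 0, 0], [1, 0, 0, -12, 0, 0, 0], [1, 0, 0, -12, 0, 0, 0]]]}}

```text
t: 4.2
tool_pos: [0.5249, 0.1898, 0.125]
tool_rot: [0.493, -3.102, 0.001]
contact_force: [0.3, 0.1, -0.5]
opening: 0.0167
```

Run:
```python
from h import *
from station import ctrl
im=ctrl.get_image("wrist");a=im["color"]; b=ctrl.get_image("scene")["color"][130:370,100:420]
cv2.imwrite("pics/lift1.png",np.hstack([cv2.resize(a,(400,300)),cv2.resize(b,(400,300))])[:,:,::-1])
o=ctrl.get_obs();print(o["t"],o["tool_pos"],o["contact_force"],o["opening"])
print(delta(o,[.5127,-.2835,.12],39.6),delta(o,[.5127,-.2835,.12],219.6))
```

```text
4.3 [0.5245975  0.18972244 0.12441387] [-0.08238595 -0.56446372 -1.22343508] 0.01668126036219467
(array([ 15.8 , -44.62,   0.5 ]), array([-0.1, -0.1, 68.5]), np.float64(108.1)) (array([ 15.8 , -44.62,   0.5 ]), array([-0.1, -0.1, 68.5]), np.float64(108.1))
```

View pics/lift1.png

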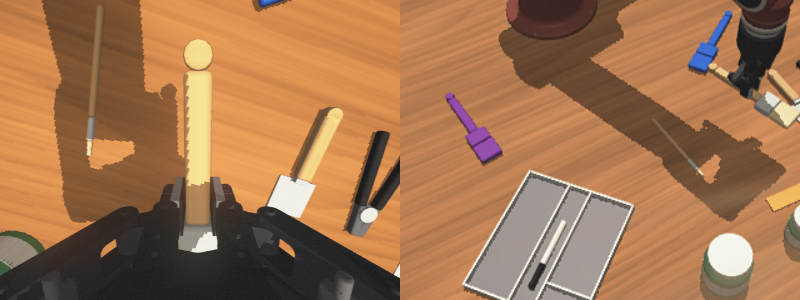

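Call:
{"method": "play_rows", "body": {"motion": [[[1, 0.6, -1.6, 0, 0, 0, 3], [1, 1.8, -5, 0, 0, 0, 8], [1, 3.2, -9, 0.1, 0, 0, 14], [1, 4.6, -13, 0.1, 0, 0, 20], [1, 6, -17, 0.2, 0, 0, 26], [1, 7.4, -21, 0.2, 0, 0, 32], [1, 8.9, -25, 0.3, 0, 0, 38], [1, 10.3, -29, 0.3, 0, 0, 44], [1, 11.7, -33, 0.4, 0, 0, 50], [1, 13.1, -37, 0.4, 0, 0, 56], [1, 14.5, -41, 0.5, 0, 0, 62], [1, 15.4, -43.5, 0.5, 0, 0, 66.5], [1, 15.8, -44.6, 0.5, 0, 0, 68.5], [1, 15.8, -44.6, 0.5, 0, 0, 68.5], [1, 15.8, -44.6, 0.5, 0, 0, 68.5], [1, 15.8, -44.6, 0.5, 0, 0, 68.5]]]}}

```text
t: 6.3
tool_pos: [0.5127, -0.2823, 0.1199]
tool_rot: [-1.336, -2.842, 0.002]
contact_force: [0.4, -0.9, -0.3]
opening: 0.0168
```

Run:
```python
from h import *
from station import ctrl
for n in ("wrist","top"):
    im=ctrl.get_image(n); np.savez(f"pics/{n}2.npz",**im); v=im["color"].copy()
    c=np.array([.562,-.2427]);u=np.array([.637,-.771]);w=np.array([-.771,-.637])
    for L,S,o in [(115,40,c+.064*w),(90,40,c-.064*w-.025*u)]:
        q=[[*(o+a*L/1000*u+b*S/1000*w),.016] for a,b in((1,1),(1,-1),(-1,-1),(-1,1))]
        cv2.polylines(v,[proj(im,q).astype(int)],True,(255,0,0),1)
    cv2.imwrite(f"pics/{n}2.png",v[:,:,::-1])
o=ctrl.get_obs();print(o["t"],o["tool_pos"],o["contact_force"],o["opening"],o["q"])
```

```text
6.4 [ 0.51281157 -0.2825405   0.12001027] [ 0.07861825 -1.07223406 -0.74256672] 0.016431957743143946 [-0.62978993  0.05406969  1.80342779 -0.00187317  1.28462374 -1.32102523]
```

View pics/wrist2.png

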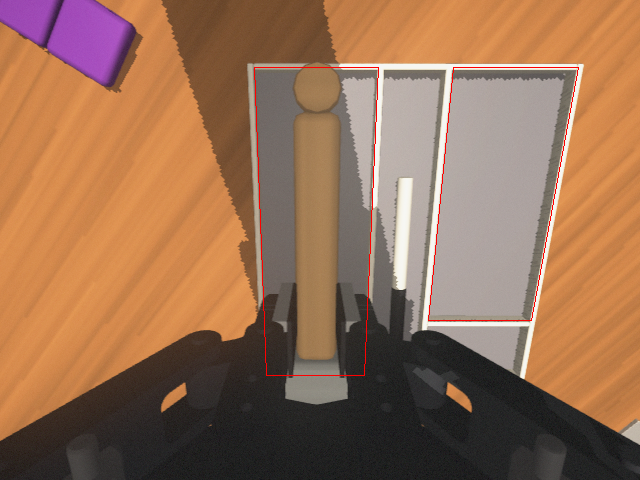

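View pics/top2.png

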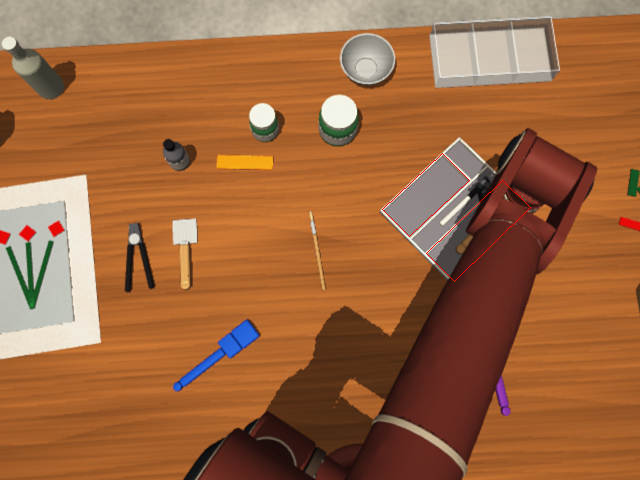

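Run:
```python
from h import *
from station import ctrl
im=load("wrist2"); c=np.array([.562,-.2427]);u=np.array([.637,-.771]);w=np.array([-.771,-.637]); o=c+.064*w
for uv,z in [((317,64),.12),((317,100),.125),((317,340),.125)]:
    p=ray(im,uv,z)[0,:2]-o; print(p@u,p@w)
# slot corners measured at wall inside tops
for uv in [(256,70),(378,70),(260,300),(371,250)]:
    p=ray(im,uv,.016)[0,:2]-o; print(p@u,p@w)
ob=ctrl.get_obs();print(delta(ob,[*o,.012],39.6))
```

```text
-0.09660178424304502 -0.00025865459576958463
-0.08362954874345059 -0.00029007194563784655
0.015547450399638124 -0.0005977547222513167
-0.11334429362534229 0.038828050431427064
-0.11351134103771791 -0.039595280709749665
0.04794662351500721 0.042847626051599086
0.007570321574343389 -0.04051524041643171
(array([-0.06, -0.05, 10.8 ]), array([-0.1, -0. ,  0. ]), np.float64(39.6))
```

Call:
{"method": "play_rows", "body": {"motion": [[[1, 0.2, 0, 2, 0, 0, 0], [1, 0.2, 0, 5, 0, 0, 0], [1, 0.2, 0, 7.5, 0, 0, 0], [1, 0.2, 0, 9, 0, 0, 0], [1, 0.2, 0, 9.9, 0, 0, 0], [1, 0.2, 0, 10.3, 0, 0, 0], [1, 0.2, 0, 10.6, 0, 0, 0], [1, 0.2, 0, 10.8, 0, 0, 0], [1, 0.2, 0, 10.9, 0, 0, 0], [1, 0.2, 0, 10.9, 0, 0, 0]]]}}

```text
t: 7.65
tool_pos: [0.5115, -0.2812, 0.0112]
tool_rot: [-1.337, -2.843, 0.003]
contact_force: [0.1, 0.1, -0.4]
opening: 0.0167
```

Call:
{"method": "play_rows", "body": {"motion": [[[1, 0, 0, 0.1, 0, 0, 0], [1, 0, 0, 0.15, 0, 0, 0], [1, 0, 0, 0.2, 0, 0, 0], [1, 0, 0, 0.2, 0, 0, 0]]]}}

```text
t: 8.15
tool_pos: [0.5118, -0.2814, 0.0106]
tool_rot: [-1.337, -2.843, 0.003]
contact_force: [-2.5, 2.1, 6.8]
opening: 0.0164
```

Contact at 6.8 N: the brush is on the floor. Open partly.

Call:
{"method": "play_rows", "body": {"motion": [[[0.5, 0, 0, 0, 0, 0, 0], [0.4, 0, 0, 0, 0, 0, 0], [0.3, 0, 0, 0, 0, 0, 0], [0.3, 0, 0, 0, 0, 0, 0]]]}}

```text
t: 8.65
tool_pos: [0.5116, -0.2813, 0.0103]
tool_rot: [-1.336, -2.842, 0.003]
contact_force: [0.2, -0.3, 0.3]
opening: 0.03
```

Call:
{"method": "play_rows", "body": {"motion": [[[0.3, 0, 0, -1, 0, 0, 0], [0.3, 0, 0, -3, 0, 0, 0], [0.3, 0, 0, -7, 0, 0, 0], [0, 0, 0, -12, 0, 0, 0], [-0.3, 0, 0, -15, 0, 0, 0], [-0.3, 0, 0, -15, 0, 0, 0]]]}}

```text
t: 9.4
tool_pos: [0.5141, -0.2827, 0.166]
tool_rot: [1.333, 2.836, -0.005]
contact_force: [0.9, 0.5, -0.2]
opening: 0.0554
```

Run:
```python
from h import *
from station import ctrl
a=ctrl.get_image("wrist")["color"];b=ctrl.get_image("scene")["color"][255:405,130:330]
cv2.imwrite("pics/put1.png",np.hstack([cv2.resize(a,(400,300)),cv2.resize(b,(400,300))])[:,:,::-1])
o=ctrl.get_obs();print(o["t"],o["tool_pos"])
print(delta(o,[.5,.328,.16],88))
```

```text
9.5 [ 0.5118844  -0.28113677  0.16101434]
(array([ 4.767e+01,  3.794e+01, -1.000e-02]), array([ -0.1,   0. , -48.4]), np.float64(39.6))
```

View pics/put1.png

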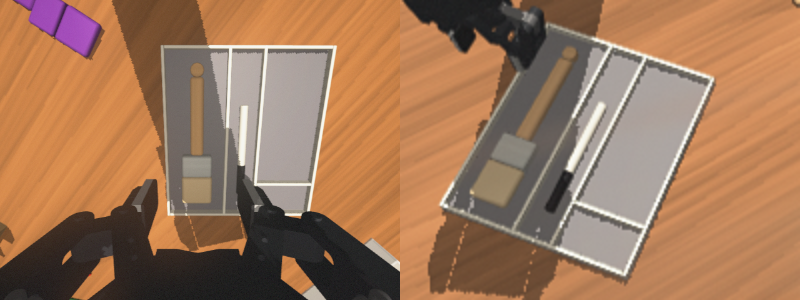

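Brush lies centred in the long compartment (wrist crop: handle end (196,70), bristles (196,190), clear of all walls). Now the spatula.

Call:
{"method": "play_rows", "body": {"motion": [[[-0.3, 1.5, 1.2, 0, 0, 0, -2], [-0.3, 5, 4, 0, 0, 0, -5], [-0.3, 9, 7.2, 0, 0, 0, -9], [-0.3, 13, 10.4, 0, 0, 0, -13], [-0.3, 17, 13.6, 0, 0, 0, -17], [-0.3, 21, 16.8, 0, 0, 0, -21], [-0.3, 25, 20, 0, 0, 0, -25], [-0.3, 29, 23.2, 0, 0, 0, -29], [-0.3, 33, 26.4, 0, 0, 0, -33], [-0.3, 37, 29.6, 0, 0, 0, -37], [-0.3, 41, 32.7, 0, 0, 0, -41], [-0.3, 45, 35.8, 0, 0, 0, -45], [-0.3, 47, 37.4, 0, 0, 0, -47.5], [-0.3, 47.7, 37.9, 0, 0, 0, -48.4], [-0.3, 47.7, 37.9, 0, 0, 0, -48.4], [-0.3, 47.7, 37.9, 0, 0, 0, -48.4], [-0.3, 47.7, 37.9, 0, 0, 0, -48.4]]]}}

```text
t: 11.62
tool_pos: [0.4996, 0.327, 0.1599]
tool_rot: [-0.056, -3.14, 0.003]
contact_force: [-0.3, 0.0, 0.0]
opening: 0.0558
```

Run:
```python
from h import *
from station import ctrl
im=ctrl.get_image("wrist"); np.savez("pics/wrist3.npz",**im)
cv2.imwrite("pics/wrist3.png",im["color"][:,:,::-1])
o=ctrl.get_obs();print(o["t"],o["tool_pos"],o["opening"],o["q"])
```

```text
11.675 [0.49968863 0.32713433 0.15998387] 0.055299721099364284 [ 4.55807527e-01  4.21189029e-02  1.74527893e+00 -1.54142693e-03
  1.35549054e+00 -1.07902808e+00]
```

View pics/wrist3.png

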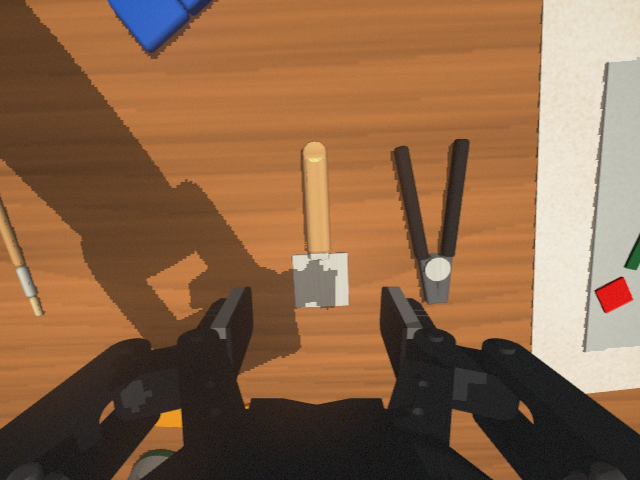

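Run:
```python
from h import *
from station import ctrl
im=load("wrist3")
a,n=ray(im,[(314.5,155),(318.5,245)],.012); b,=ray(im,[(322,305.5)],.003); s,=ray(im,[(319.5,254)],.003); e,=ray(im,[(314.5,142)],.014)
print(e,a,n,s,b)
for p,q in((a,n),(a,b),(s,b)): d=q-p; print(np.degrees(np.arctan2(d[1],d[0])))
d=(b-a)[:2];u=d/np.hypot(*d)
print("len",np.dot((b-e)[:2],u))
y=np.degrees(np.arctan2(u[1],u[0]))
g=b[:2]-u*.078; print("grip",g,y,"line off",np.dot((n-a)[:2],[-u[1],u[0]]))
print(delta(ctrl.get_obs(),[*g,.007],y+90))
```

```text
[0.43086018 0.32715692 0.014     ] [0.44093854 0.32678284 0.012     ] [0.51662081 0.32751862 0.012     ] [0.52772426 0.3280991  0.003     ] [0.57843402 0.32881309 0.003     ]
0.5570085800211335
0.8459622123103007
0.8066661887789693
len 0.14758219923684604
grip [0.50044252 0.32766147] 0.8459622123103007 line off -0.00038169666434211924
(array([-0.08,  0.09, 15.3 ]), array([-0.1, -0. , -2.9]), np.float64(88.0))
```

Call:
{"method": "play_rows", "body": {"motion": [[[-0.3, 0, 0.1, 3, 0, 0, -2.9], [-0.3, 0, 0.1, 8, 0, 0, -2.9], [-0.2, 0, 0.1, 12, 0, 0, -2.9], [-0.1, 0, 0.1, 14.3, 0, 0, -2.9], [0, 0, 0.1, 15.2, 0, 0, -2.9], [0.2, 0, 0.1, 15.3, 0, 0, -2.9], [0.5, 0, 0.1, 15.3, 0, 0, -2.9], [0.8, 0, 0.1, 15.3, 0, 0, -2.9], [1, 0, 0.1, 15.3, 0, 0, -2.9], [1, 0, 0.1, 15.3, 0, 0, -2.9], [1, 0, 0.1, 15.3, 0, 0, -2.9]]], "newtons": 40}}

```text
t: 13.05
tool_pos: [0.5009, 0.3284, 0.0087]
tool_rot: [-0.024, 3.139, -0.001]
contact_force: [-0.3, 0.1, 6.7]
opening: 0.0185
```

Call:
{"method": "play_rows", "body": {"motion": [[[1, 0, 0, -1, 0, 0, 0], [1, 0, 0, -3, 0, 0, 0], [1, 0, 0, -6, 0, 0, 0], [1, 0, 0, -10, 0, 0, 0], [1, 0, 0, -12, 0, 0, 0], [1, 0, 0, -12, 0, 0, 0], [1, 0, 0, -12, 0, 0, 0]]]}}

```text
t: 13.92
tool_pos: [0.4997, 0.328, 0.1271]
tool_rot: [0.024, -3.141, 0.003]
contact_force: [-0.3, 0.7, -1.2]
opening: 0.0187
```

Run:
```python
from h import *
from station import ctrl
a=ctrl.get_image("wrist")["color"]; b=ctrl.get_image("scene")["color"][110:260,330:530]
cv2.imwrite("pics/lift2.png",np.hstack([cv2.resize(a,(400,300)),cv2.resize(b,(400,300))])[:,:,::-1])
o=ctrl.get_obs();print(o["t"],o["tool_pos"],o["contact_force"],o["opening"])
print(delta(o,[.5954,-.1826,.13],39.6))
```

```text
14.025 [0.49939247 0.32790725 0.1263949 ] [ 1.39705124 -0.18954643 -0.8275481 ] 0.018513499339120564
(array([ -8.83, -51.19,  -0.25]), array([-0.2, -0. , 51.3]), np.float64(90.9))
```

View pics/lift2.png

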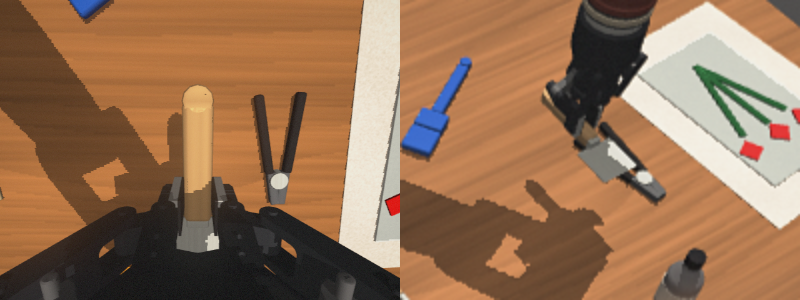

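Call:
{"method": "play_rows", "body": {"motion": [[[1, -0.3, -1.7, 0, 0, 0, 2], [1, -0.9, -5.2, 0, 0, 0, 5], [1, -1.7, -10, 0, 0, 0, 10], [1, -2.5, -14.5, 0, 0, 0, 14.5], [1, -3.3, -19, 0, 0, 0, 19], [1, -4.1, -23.5, -0.1, 0, 0, 23.5], [1, -4.8, -28, -0.1, 0, 0, 28], [1, -5.6, -32.5, -0.1, 0, 0, 32.5], [1, -6.4, -37, -0.2, 0, 0, 37], [1, -7.2, -41.5, -0.2, 0, 0, 41.5], [1, -7.9, -46, -0.2, 0, 0, 46], [1, -8.5, -49.5, -0.2, 0, 0, 49.5], [1, -8.8, -51.2, -0.2, 0, 0, 51.3], [1, -8.8, -51.2, -0.2, 0, 0, 51.3], [1, -8.8, -51.2, -0.2, 0, 0, 51.3], [1, -8.8, -51.2, -0.2, 0, 0, 51.3]]]}}

```text
t: 16.02
tool_pos: [0.5949, -0.1814, 0.1294]
tool_rot: [-1.336, -2.843, 0.004]
contact_force: [0.8, 1.6, 0.2]
opening: 0.0191
```

Run:
```python
from h import *
from station import ctrl
im=ctrl.get_image("wrist"); np.savez("pics/wrist4.npz",**im); v=im["color"].copy()
c=np.array([.562,-.2427]);u=np.array([.637,-.771]);w=np.array([-.771,-.637])
for L,S,o in [(115,40,c+.064*w),(90,40,c-.064*w-.025*u)]:
    q=[[*(o+a*L/1000*u+b*S/1000*w),.016] for a,b in((1,1),(1,-1),(-1,-1),(-1,1))]
    cv2.polylines(v,[proj(im,q).astype(int)],True,(255,0,0),1)
cv2.imwrite("pics/wrist4.png",v[:,:,::-1])
ob=ctrl.get_obs();print(ob["t"],ob["tool_pos"],ob["contact_force"],ob["opening"])
print(delta(ob,[*(o-.003*u),.0127],39.6))
```

```text
16.075 [ 0.59501456 -0.18151185  0.1295041 ] [ 0.54595666 -0.15358266 -1.00839006] 0.018585847399399908
(array([ 1.900e-01, -1.000e-02,  1.168e+01]), array([-0.1,  0. ,  0.1]), np.float64(39.7))
```

View pics/wrist4.png

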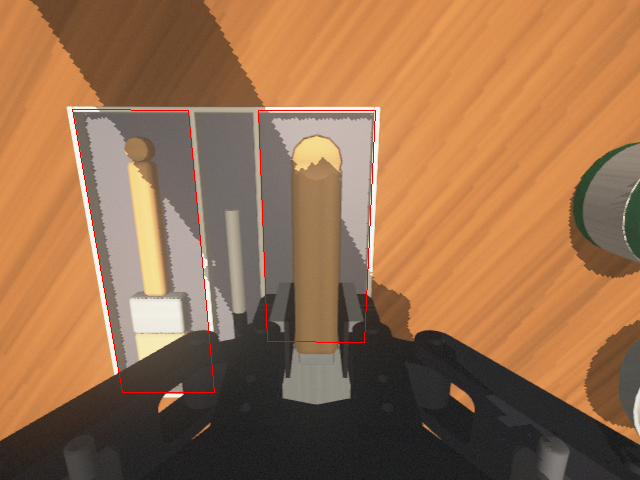

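Wrist view: slot outline agrees with the walls; spatula handle centred at x≈317 between walls 262–373. Lower.

Call:
{"method": "play_rows", "body": {"motion": [[[1, 0.2, 0, 2, 0, 0, 0], [1, 0.2, 0, 5, 0, 0, 0], [1, 0.2, 0, 8, 0, 0, 0], [1, 0.2, 0, 9.8, 0, 0, 0], [1, 0.2, 0, 10.8, 0, 0, 0], [1, 0.2, 0, 11.3, 0, 0, 0], [1, 0.2, 0, 11.5, 0, 0, 0], [1, 0.2, 0, 11.6, 0, 0, 0], [1, 0.2, 0, 11.7, 0, 0, 0], [1, 0.2, 0, 11.7, 0, 0, 0]]]}}

```text
t: 17.32
tool_pos: [0.5938, -0.1803, 0.0128]
tool_rot: [1.336, 2.843, -0.004]
contact_force: [-0.1, -0.4, -1.4]
opening: 0.0187
```

Call:
{"method": "play_rows", "body": {"motion": [[[1, 0, 0, 0.1, 0, 0, 0], [1, 0, 0, 0.15, 0, 0, 0], [1, 0, 0, 0.2, 0, 0, 0], [1, 0, 0, 0.2, 0, 0, 0]]]}}

```text
t: 17.82
tool_pos: [0.5943, -0.1805, 0.0127]
tool_rot: [1.336, 2.843, -0.004]
contact_force: [-3.7, 1.8, 8.8]
opening: 0.0187
```

Contact at 8.8 N, so it's resting on the floor. Release and rise.

Call:
{"method": "play_rows", "body": {"motion": [[[0.6, 0, 0, 0, 0, 0, 0], [0.4, 0, 0, 0, 0, 0, 0], [0.25, 0, 0, 0, 0, 0, 0], [0.25, 0, 0, 0, 0, 0, 0], [0.25, 0, 0, -1, 0, 0, 0], [0.25, 0, 0, -3, 0, 0, 0], [0.25, 0, 0, -7, 0, 0, 0], [0.25, 0, 0, -12, 0, 0, 0], [0.25, 0, 0, -16, 0, 0, 0], [0.25, 0, 0, -16, 0, 0, 0], [0.25, 4, 3, -16, 0, 0, 0], [0.25, 9, 7, -16, 0, 0, 0], [0.25, 14, 11, -16, 0, 0, 0], [0.25, 18, 14, -16, 0, 0, 0], [0.25, 18, 14, -16, 0, 0, 0], [0.25, 18, 14, -16, 0, 0, 0]]]}}

```text
t: 19.82
tool_pos: [0.5871, 0.0475, 0.1721]
tool_rot: [1.335, 2.843, -0.005]
contact_force: [0.9, -0.2, -0.1]
opening: 0.0317
```

Run:
```python
from h import *
from station import ctrl
a=ctrl.get_image("top")["color"];b=ctrl.get_image("scene")["color"]
cv2.imwrite("pics/fin_top.png",a[:,:,::-1])
cv2.imwrite("pics/fin.png",np.hstack([cv2.resize(a[125:295,365:550],(400,370)),cv2.resize(b[255:405,130:300],(400,370))])[:,:,::-1])
o=ctrl.get_obs();print(o["t"],o["tool_pos"],o["contact_force"],o["opening"])
```

```text
19.925 [0.58726568 0.04658536 0.17206148] [-0.0028963   0.10060276  0.15072057] 0.03241446885313416
```

View pics/fin.png

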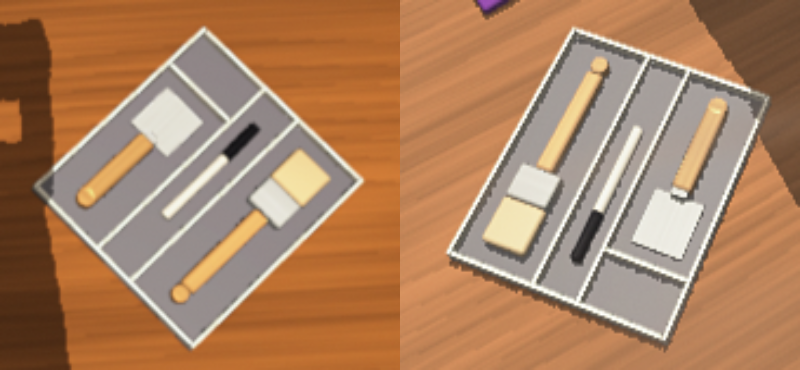

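View pics/fin_top.png

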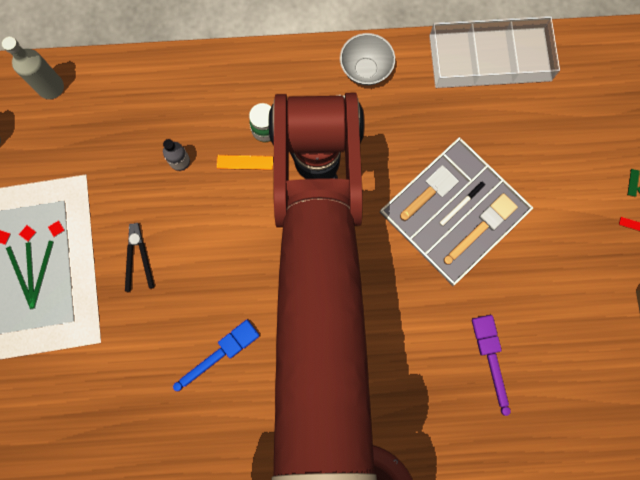

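Both views show each tool flat and clear of its compartment's walls, with the marker undisturbed.

```bash
python3 -c "
from station import ctrl
print(ctrl.finish_job())"
```

```text
the job is handed in; nothing more can be done
None
```

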